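# Open the vented push-to-open reagent locker

## Task

Open the small bench locker with the vent slots in its door so that the bottle inside can be taken out: its door has no handle, so press the free edge side of the door inwards until the spring catch lets go and the door pops ajar, then swing the door wide open, about square to the locker or further, and leave it there. Leave the plain locker next to it shut.

Things in the scene. Friction and masses are not known exactly. Their poses are not given: they have to be found in the camera images.
- vented_locker: Fixed grey bench locker, 130 deep x 120 wide x 160 mm high; six dark slots across its white door, low round collar (8 mm) on its roof. Origin: centre of underside; x to its back, y to its left seen from the front, z up. Door 14 mm thick, 9 to 157 mm up, no handle; its face stands 12 mm proud, at x = -77 mm. Vertical hinge axis at x = -77, y = +55 mm; free edge at y = -55 mm. Bottle 50 mm inside.
- vented_locker_door_front (a point): Place to press: on the front face of the slotted door, 90 mm from the hinge axis, 130 mm above the worktop; moves with the door. Push it straight in by about 7 mm (about 4 N; do not stop at first touch): the catch lets go 4 to 5 mm in, a stop comes at 8 mm. When the finger draws back, a spring swings the door ajar within 1.5 s; a finger can then go down behind its free edge, about 55 mm out.
- vented_locker_door (a joint): Angle of the slotted door, rad: 0 shut and caught, negative pressed in (stop -0.09), positive open: the free edge swings out to the front, then to the left; stop at 1.75. The spring leaves it ajar at about 0.55 to 0.65; from there it turns with slight friction and stays where it is left.
- plain_locker_door_front (a point): The same point on the door of the neighbouring locker, which has the same size, build and push catch, but no slots in its door and no collar on its roof. It must stay shut. It stands left or right of the slotted one, centres about 185 mm apart sideways, its front up to 60 mm nearer or farther.

How it is judged:
By the outcome, as a careful person would: the job done as asked, in the order asked, and still so for the second after the job is handed in, with the robot touching nothing.
It also fails if it takes over 40 s, if anything falls off the work surface, if the arm or the gripper's body presses on something with over 40 N, if the wrist force passes 120 N, or if a joint passes its speed limit or range.

## Robot

A 7-joint arm with a two-finger parallel gripper is mounted at the origin on a cart in front of the work surface, level with it; the furniture and walls round the work are solid. World frame = base frame: x ahead of the robot, y to its left, z up, the work surface at z = 0. Lengths are in m, angles in rad, forces in N, time in s.
With the tool pointing down it reaches from about 0.4 to 0.85 m from the base axis. Payload 6.9 kg.
Tool frame: the origin (TCP) lies midway between the tips of the shut fingers; the grasp point (between the pads) lies behind it (ctrl.pinch_z is the z of the grasp point in the tool frame, in m); z points along the fingers, y is the direction in which the jaws open and shut (so a half turn about z gives the same grasp; the last joint's range is limited). The gripper opens to 85 mm and grips with 20 to 120 N. Pads are 22 mm wide; open, the fingers measure 114 mm over their backs; the gripper's body (76 mm by 85 mm) begins 54 mm behind the grasp point. The pads swing forward as they close: fully open they stand 13 mm farther back than shut.
Start: joints at [-1.163, 0.507, -0.238, 1.5, 0.126, 1.149, -0.155], TCP at [0.186, 0.597, 0.231] pointing down, gripper open.
Joint ranges: [-3.08, 3.08], [-0.24, 2.05], [-1.43, 1.35], [0, 2.5], [-1.52, 4.66], [0.17, 1.96], [-2.89, 2.89]. Speed limits (rad/s): [2.39, 2.39, 3.14, 3.14, 3.14, 3.14, 3.14].

## Interface

Orientations are given as a unit quaternion [w, x, y, z].
In Python, from station import ctrl, get_state, vision, ticket, models gives the robot as it stands. Calls block until the motion is done:
- ctrl.movep(position, orientation): joint-space move of the TCP to a pose.
- ctrl.movel(position, frame=None, max_speed=0.15): straight line of the TCP; frame=None keeps the orientation; max_speed is the mean speed in m/s.
- ctrl.set_joints(angles): joint-space move.
- ctrl.ungrasp() and ctrl.close_gripper(force=None): open the fingers fully, or close them until they stop; force is the grip in N (None keeps the last).
- ctrl.pause(seconds).
- ctrl.ik(position, orientation): joint angles nearest the present ones, or None.
- get_state(): the state.
- vision.grab_frame(name): name is "scene" or "top" or "wrist"; returns (picture, depth): 480x640x3 uint8, blue, green, red; 480x640 float32, m along the optical axis (not along the pixel's ray), 0 where there is no reading.
- vision.camera_info(name): a dict with "mtx" (3x3 intrinsics, pixels), "dist_coeffs" ([k1, k2, p1, p2, k3] as OpenCV has them; the pictures are not rectified), "R" (3x3) and "t" (3): a world point X has camera coordinates R X + t; the wrist camera has in their place "hand_eye" (4x4, takes a point from camera to tool coordinates, whose origin is the TCP and whose axes are the flange's). Camera axes: x right, y down, z forward; pixel columns grow to the right and rows downward; lengths in m; the calibration is good to about 2 mm. A picture is of the moment at which its call begins: read the wrist's pose just before it. camera_info takes no time and is no camera call.
A pose or a line that the arm cannot do raises ctrl.Unreachable and nothing moves.
- ticket.close_job(): hands the job in, once; it reports no verdict.
Trained networks look in the newest picture that a camera, given by its name, has taken for a name from the list of things; names that differ only in an ending like _2 or _b are one class to them, and where a whole thing is asked for, a point or a joint stands for the part that bears it (a point fixed in the world has none). Each returns a list of dicts, best first, with "p" (0 to 1); they miss things now and then, are a little off and sometimes report something else, mostly with a low value. They report only what shows in the picture. A call takes as long as a camera call.
- models.recognise(camera, target): "point" ([column, row] in pixels, amid what is visible of it).
- models.masks_of(camera, target): "mask" (480x640 bool, what is visible of it) and "point" ([column, row] in pixels, amid what is visible of it).
The state is a dict: "time": time; "qpos": joint angles; "qd": joint speeds; "tau": joint torques, N m; "tcp_pos": TCP position; "eef_rot": TCP orientation; "contact_force": force on the tool from outside, world axes, zero at the start; "wrist_torque": the same for the moment, N m; "width": finger opening in m.
Only numpy, scipy, OpenCV 4.12 (cv2) and the standard library are available. Lean on these libraries where they do the work, as an engineer would, in place of code of your own. Each camera call takes 0.05 s, during which the arm holds its last target. There are 200 camera calls.

## Working session

There is one attempt and no reset: what is moved stays moved. The work goes in short steps, each a Python script; the robot and the scene stay as the last script left them, time stands still between calls to the robot, and variables do not carry over. Pictures are saved under pics/ and viewed, about 8 in all and at most 12, crops included, and the job is handed in when it is done.

```bash
ls; mkdir -p pics; cat > h.py <<'E'
import numpy as np, cv2
from station import ctrl, get_state, vision, ticket, models
def cloud(cam, d):
    i=vision.camera_info(cam); v,u=np.nonzero(d>0)
    p=cv2.undistortPoints(np.c_[u,v].astype(np.float32)[:,None],np.array(i["mtx"]),np.array(i["dist_coeffs"]))[:,0]
    z=d[v,u]; X=np.c_[p*z[:,None],z]
    W=np.full(d.shape+(3,),np.nan)
    W[v,u]=(X-np.array(i["t"]))@np.array(i["R"])
    return W
E
python3 - <<'E'
from h import *
ims=[]
for c in("scene","top"):
    im,d=vision.grab_frame(c); W=cloud(c,d); np.save(c+".npy",W); ims.append(im)
    cv2.imwrite(f"pics/{c}0.png",im)
    for t in("vented_locker","vented_locker_door_front","vented_locker_door","plain_locker_door_front"):
        for m in models.masks_of(c,t)[:2]:
            P=W[m["mask"]]; P=P[~np.isnan(P[:,0])]
            r=models.recognise(c,t)
            print(c,t,round(m["p"],2),m["point"],len(P),np.percentile(P,[3,50,97],axis=0).round(3).tolist() if len(P) else "", [(x["point"],round(x["p"],2)) for x in r[:2]])
cv2.imwrite("pics/both.png",cv2.resize(np.vstack(ims),None,fx=.62,fy=.62))
print(get_state()["time"],get_state()["eef_rot"])
E
```

```text
pics
scene vented_locker 0.67 [390.1, 248.7] 12045 [[0.571, 0.062, 0.02], [0.58, 0.109, 0.131], [0.702, 0.174, 0.164]] [([388.5, 246.2], 0.86)]
scene vented_locker_door_front 0.79 [380.2, 273.0] 6294 [[0.57, 0.066, 0.015], [0.573, 0.118, 0.095], [0.582, 0.171, 0.155]] [([377.4, 274.6], 0.59)]
scene vented_locker_door 0.63 [374.3, 272.5] 6290 [[0.57, 0.066, 0.016], [0.573, 0.118, 0.095], [0.582, 0.172, 0.155]] [([376.4, 274.0], 0.97)]
scene plain_locker_door_front 0.57 [267.8, 232.8] 5002 [[0.584, 0.256, 0.012], [0.586, 0.304, 0.091], [0.597, 0.362, 0.155]] [([375.8, 270.7], 0.42)]
top vented_locker 0.74 [377.5, 221.5] 6643 [[0.57, 0.067, 0.021], [0.602, 0.122, 0.159], [0.708, 0.179, 0.168]] [([377.0, 223.7], 0.86)]
top vented_locker_door_front 0.59 [372.8, 247.1] 2592 [[0.569, 0.069, 0.017], [0.572, 0.12, 0.105], [0.582, 0.172, 0.158]] [([373.6, 247.6], 0.9)]
top vented_locker_door 0.61 [371.4, 249.0] 2529 [[0.569, 0.069, 0.018], [0.572, 0.12, 0.104], [0.581, 0.171, 0.158]] [([375.2, 250.2], 0.79), ([277.0, 233.3], 0.72)]
top plain_locker_door_front 0.9 [275.5, 235.3] 2577 [[0.583, 0.257, 0.015], [0.585, 0.309, 0.102], [0.595, 0.362, 0.157]] [([278.2, 232.0], 0.77)]
0.9 [ 7.23656208e-06  1.50354333e-01  9.88632173e-01 -7.92505717e-06]
```

View pics/both.png

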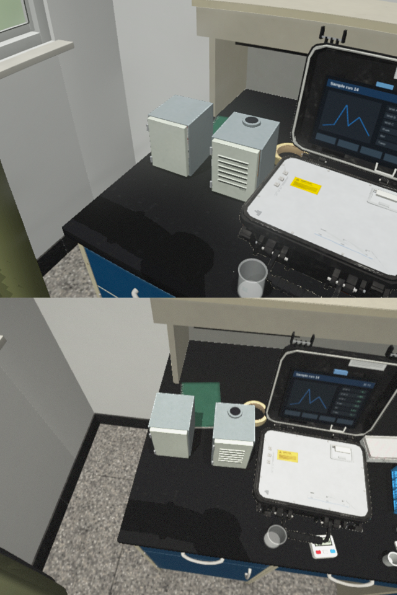

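```bash
python3 - <<'E'
from h import *
for c in("scene","top"):
    W=np.load(c+".npy").reshape(-1,3); W=W[~np.isnan(W[:,0])]
    x,y,z=W.T
    for n,ya,yb in(("vent",.06,.185),("plain",.25,.375)):
        D=W[(y>ya)&(y<yb)&(x>.54)&(x<.61)&(z>.02)&(z<.15)]
        k=np.ones(len(D),bool)
        for _ in range(8):
            a=np.polyfit(D[k,1],D[k,0],1); k=abs(D[:,0]-np.polyval(a,D[:,1]))<.003
        F=D[k]; print(c,n,"x=a*y+b",a.round(4),"y range",np.percentile(F[:,1],[.5,99.5]).round(4),k.mean())
        R=W[(y>ya-.03)&(y<yb+.03)&(z>.155)&(z<.165)&(x>.54)&(x<.73)]
        print("  roof rect",cv2.minAreaRect(R[:,:2].astype(np.float32)*1000))
    # obstacles height map near vented front, 3cm cells
    print("y from 0.22 down; rows x")
    for xa in np.arange(.36,.75,.03):
        print(round(xa,2),[int(1000*W[(x>xa)&(x<xa+.03)&(y>yy)&(y<yy+.03)][:,2].max(initial=-.001)) for yy in np.arange(.24,-.13,-.03)])
print(ctrl.pinch_z, np.array(vision.camera_info("wrist")["hand_eye"]).round(3).tolist())
E
```

```text
scene vent x=a*y+b [-0.0432  0.5784] y range [0.0652 0.1755] 0.9009745910198399
  roof rect ((645.2891235351562, 105.83575439453125), (146.22740173339844, 156.05667114257812), 2.4255423545837402)
scene plain x=a*y+b [-0.0197  0.5919] y range [0.2558 0.3646] 0.8596059113300493
  roof rect ((655.8004150390625, 312.93890380859375), (145.79505920410156, 123.23607635498047), 1.2779455184936523)
y from 0.22 down; rows x
0.36 [1, 1, 2, 1, 1, 1, 1, 1, 69, 69, 69, 60, 61]
0.39 [1, 1, 2, 1, 1, 1, 1, 1, 110, 91, 70, 64, 1]
0.42 [1, 1, 1, 0, 1, 1, 1, 105, 105, 107, 105, 106, 105]
0.45 [1, 1, 1, 2, 1, 1, 1, 106, 104, 104, 104, 104, 105]
0.48 [1, 2, 1, 2, 1, 2, 1, 105, 103, 103, 105, 104, 104]
0.51 [0, 0, 1, 1, 1, 1, 1, 105, 107, 106, 104, 103, 104]
0.54 [0, 1, 0, 155, 146, 81, 82, 105, 106, 107, 104, 104, 104]
0.57 [159, 1, 159, 160, 160, 159, 160, 104, 107, 107, 104, 104, 103]
0.6 [159, 1, 159, 160, 160, 160, 160, 104, 106, 104, 103, 103, 103]
0.63 [160, 0, 159, 160, 168, 166, 160, 103, 104, 103, 103, 103, 103]
0.66 [160, 0, 159, 160, 168, 168, 160, 98, 104, 109, 119, 121, 121]
0.69 [159, -1, 15
[... 875 characters left out ...]
 4, 4, 6, 3, 4, 107, 109, 108, 107, 106, 105]
0.54 [4, 3, 3, 158, 153, 124, 4, 107, 109, 108, 107, 106, 105]
0.57 [162, 5, 161, 163, 163, 162, 164, 107, 108, 108, 106, 106, 105]
0.6 [161, 3, 161, 162, 163, 163, 164, 106, 108, 105, 105, 106, 105]
0.63 [162, 3, 162, 163, 169, 168, 162, 106, 106, 105, 106, 105, 105]
0.66 [162, 2, 162, 162, 170, 170, 162, 100, 106, 119, 122, 122, 123]
0.69 [162, 15, 161, 162, 170, 169, 164, 220, 224, 184, 190, 198, 202]
0.72 [161, 15, 16, -1, -1, -1, -1, 331, 355, 358, 359, 359, 358]
0.75 [15, 15, 15, -1, -1, -1, -1, 327, 387, 369, 387, 357, 357]
-0.0187 [[-0.0, -0.966, -0.26, 0.066], [1.0, 0.0, -0.001, -0.0], [0.001, -0.26, 0.966, -0.143], [0.0, 0.0, 0.0, 1.0]]
```

```bash
cat >> h.py <<'E'
PHI=.0415; H=np.array([.5703,.176])
EX=np.array([np.cos(PHI),np.sin(PHI)]); EY=np.array([-np.sin(PHI),np.cos(PHI)])
def at(th,r,off,z):   # r along the door from hinge, off inward from front face
    d=-np.sin(th)*EX-np.cos(th)*EY; n=np.cos(th)*EX-np.sin(th)*EY
    return np.r_[H+r*d+off*n,z]
Q=np.array([0,-np.sin(PHI/2),np.cos(PHI/2),0])  # Rz(PHI)*pi about y: tool x = -EX
E
python3 - <<'E'
from h import *
p=get_state()["tcp_pos"]
ctrl.movel([p[0]+.05,p[1]-.03,.30],max_speed=.25)
print([ctrl.ik(at(0,.09,o,z),Q) is not None for o,z in((-.06,.25),(-.06,.127),(.01,.127))])
ctrl.movep(at(0,.09,-.06,.25),Q); ctrl.close_gripper()
ctrl.movel(at(0,.09,-.035,.127),max_speed=.2)
s=get_state(); print(s["time"],s["tcp_pos"],s["width"],s["contact_force"],s["eef_rot"])
im,d=vision.grab_frame("scene"); cv2.imwrite("pics/a.png",im[120:400,200:620])
E
```

```text
[True, True, True]
4.9667 [0.53946424 0.0846729  0.12775687] 7.776514617740979e-05 [ 0.0569378  -0.33891815  0.14823534] [ 4.35082915e-04 -2.06791047e-02  9.99786066e-01  8.55120394e-05]
```

View pics/a.png

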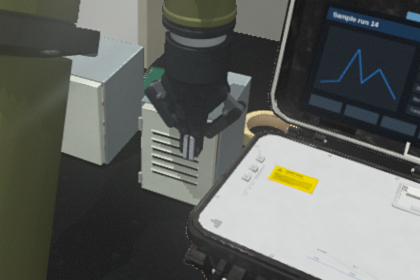

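The picture shows the shut fingers (crop 188,148) in front of the right, free-edge side of the slotted door. Next I press, watching the force.

```bash
python3 - <<'E'
from h import *
f0=np.array(get_state()["contact_force"]); hit=None; o=-.030
while o<.006:
    ctrl.movel(at(0,.09,o,.127),max_speed=.06)
    s=get_state(); f=-(np.array(s["contact_force"])-f0)[:2]@EX
    pos=(np.array(s["tcp_pos"])[:2]-H)@EX
    print(round(o,4),round(pos,4),round(f,2),round(s["time"],2))
    if hit is None and f>1.0: hit=o
    if hit is not None and (o>=hit+.0065 or f>15): break
    o+=.0015
ctrl.movel(at(0,.09,-.09,.127),max_speed=.15)
ctrl.movel(at(0,.09,-.11,.26),max_speed=.25)
W={}
for c in("scene","top"):
    im,d=vision.grab_frame(c); cv2.imwrite(f"pics/b_{c}.png",im[120:400,200:620])
    w=cloud(c,d).reshape(-1,3); w=w[~np.isnan(w[:,0])]
    L=np.c_[(w[:,:2]-H)@EX,(w[:,:2]-H)@EY,w[:,2]]
    D=L[(L[:,2]>.02)&(L[:,2]<.15)&(L[:,0]<-.01)&(L[:,0]>-.12)&(L[:,1]>-.112)&(L[:,1]<.02)]
    th=np.arctan2(-D[:,0],-D[:,1]); print(c,len(D),np.percentile(th,[10,50,90]).round(3),D[:,0].min())
print(get_state()["time"])
E
```

```text
-0.03 -0.0292 -0.21 5.27
-0.0285 -0.0284 0.96 5.52
-0.027 -0.027 1.01 5.77
-0.0255 -0.0254 0.15 6.02
-0.024 -0.0239 0.61 6.27
-0.0225 -0.0224 0.53 6.52
-0.021 -0.0209 0.19 6.77
-0.0195 -0.0194 0.08 7.02Traceback (most recent call last):
  File "<stdin>", line 19, in <module>
    return _quantile_unchecked(
        a, q, axis, out, overwrite_input, method, keepdims, weights)
    return _ureduce(a,
                    func=_quantile_ureduce_func,
    ...<5 lines>...
                    overwrite_input=overwrite_input,
                    method=method)
    r = func(a, **kwargs)
    result = _quantile(arr,
                       quantiles=q,
    ...<2 lines>...
                       out=out,
                       weights=wgt)
    slices_having_nans = np.isnan(arr[-1, ...])
                                  ~~~^^^^^^^^^
IndexError: index -1 is out of bounds for axis 0 with size 0
```

View pics/b_scene.png

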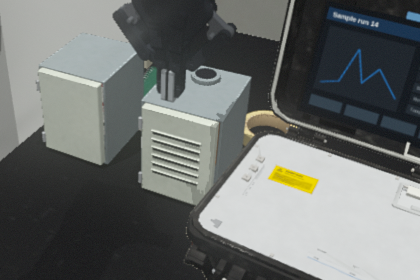

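False touch from sensor noise: the door is still shut in the picture. I'll press again, ending on travel or on the stop's force rise.

```bash
cat > look.py <<'E'
from h import *
import sys
def look(tag):
    for c in("scene","top"):
        im,d=vision.grab_frame(c); cv2.imwrite(f"pics/{tag}_{c}.png",im[120:400,200:620])
        w=cloud(c,d).reshape(-1,3); w=w[~np.isnan(w[:,0])]
        L=np.c_[(w[:,:2]-H)@EX,(w[:,:2]-H)@EY,w[:,2]]
        D=L[(L[:,2]>.02)&(L[:,2]<.15)&(L[:,0]<-.015)&(L[:,0]>-.13)&(L[:,1]>-.112)&(L[:,1]<.03)]
        if len(D)>20:
            th=np.arctan2(-D[:,0],-D[:,1]); print(c,len(D),np.percentile(th,[10,50,90]).round(3),np.percentile(np.hypot(D[:,0],D[:,1]),98).round(3))
        else: print(c,"nothing out")
    print(get_state()["time"])
E
python3 - <<'E'
from look import *
ctrl.movel(at(0,.09,-.05,.127),max_speed=.3)
ctrl.movel(at(0,.09,-.016,.127),max_speed=.15)
f0=np.array(get_state()["contact_force"])
for o in (-.012,-.009,-.007,-.005,-.004,-.003,-.002,-.001,0,.001,.002):
    ctrl.movel(at(0,.09,o,.127),max_speed=.06)
    s=get_state(); f=-(np.array(s["contact_force"])-f0)[:2]@EX
    print(o,round((np.array(s["tcp_pos"])[:2]-H)@EX,4),round(f,2),round(s["time"],2))
    if f>9: break
ctrl.movel(at(0,.09,-.09,.127),max_speed=.15)
ctrl.movel(at(0,.09,-.11,.26),max_speed=.3)
look("c")
E
```

```text
-0.012 -0.0123 -1.02 9.63
-0.009 -0.0094 1.43 9.88
-0.007 -0.0075 2.23 10.13
-0.005 -0.0055 3.85 10.38
-0.004 -0.0044 3.67 10.63
-0.003 -0.0029 2.1 10.88
-0.002 -0.0019 2.37 11.13
-0.001 -0.0015 3.33 11.38
0 -0.0014 7.01 11.63
0.001 -0.0013 10.59 11.88
scene 3130 [0.484 0.53  0.55 ] 0.111
top 1403 [0.525 0.542 0.566] 0.111
13.3417
```

View pics/c_scene.png

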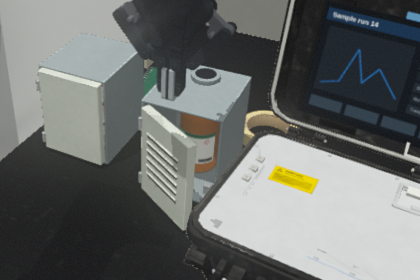

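The slotted door is ajar (free edge near crop 190,225), the bottle shows inside and the plain locker is shut. Angle is about 0.55. Next I hook behind the edge and swing it.

```bash
python3 - <<'E'
from look import *
Z=.133
ctrl.movel(at(.55,.097,.037,.25),max_speed=.2)
ctrl.movel(at(.55,.097,.037,Z),max_speed=.12)
f0=np.array(get_state()["contact_force"]); print(f0.round(2),get_state()["time"])
for th in np.linspace(.6,1.66,10):
    ctrl.movel(at(th,.093,.029,Z),max_speed=.08)
    s=get_state(); f=(np.array(s["contact_force"])-f0)
    print(round(th,2),f.round(1),round(s["time"],2))
    if np.linalg.norm(f)>20: break
ctrl.movel(at(th,.093,.075,Z),max_speed=.15)
ctrl.movel(at(th,.093,.075,.30),max_speed=.3)
look("d")
E
```

```text
[-0.33  0.15  0.41] 15.075
0.6 [ 0.4 -1.2 -0.8] 15.38
0.72 [-0.1 -1.   0.4] 15.68
0.84 [-0.1  0.3 -0.1] 15.97
0.95 [-0.   0.2 -0.2] 16.26
1.07 [ 0.6 -0.2 -0.4] 16.55
1.19 [-1.  -0.4 -0.1] 16.84
1.31 [0.5 0.5 0.1] 17.13
1.42 [-0.  -0.1 -1.3] 17.43
1.54 [-0.4 -0.6  0.1] 17.72
1.66 [ 0.4 -0.2 -1.4] 18.01
scene 3469 [1.165 1.473 1.58 ] 0.11
top 378 [1.325 1.554 1.64 ] 0.111
19.275
```

View pics/d_scene.png

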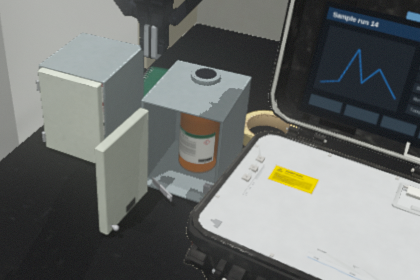

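The door is now wide open (crop 95–148, 110–235). I'll fit the angle of its inner face precisely and check that the plain door hasn't moved.

```bash
python3 - <<'E'
from h import *
for c in("scene","top"):
    im,d=vision.grab_frame(c)
    w=cloud(c,d).reshape(-1,3); w=w[~np.isnan(w[:,0])]
    L=np.c_[(w[:,:2]-H)@EX,(w[:,:2]-H)@EY,w[:,2]]
    D=L[(L[:,2]>.03)&(L[:,2]<.15)&(L[:,0]<-.025)&(L[:,0]>-.105)&(abs(L[:,1])<.05)]
    k=np.ones(len(D),bool)
    for _ in range(8):
        a=np.polyfit(D[k,0],D[k,1],1); k=abs(D[:,1]-np.polyval(a,D[:,0]))<.004
    print(c,"theta",np.pi/2-np.arctan(a[0]),a.round(4),k.mean(),len(D))
    D=w[(w[:,1]>.26)&(w[:,1]<.36)&(w[:,0]>.5)&(w[:,0]<.61)&(w[:,2]>.02)&(w[:,2]<.15)]
    print(" plain",np.percentile(D[:,0],[2,50,90]).round(4))
s=get_state(); print(s["tcp_pos"],s["time"])
E
```

```text
scene theta 1.6672059270601491 [-0.0967 -0.0146] 1.0 2256
 plain [0.5834 0.5858 0.5873]
top theta 1.6667592539319642 [-0.0963 -0.0152] 0.9047619047619048 105
 plain [0.583  0.5849 0.5861]
[0.47321677 0.10563854 0.29869809] 19.375
```

```bash
python3 -c "
from h import *
ticket.close_job()"
```

```text
the job is handed in; nothing more can be done
```

The vented locker is open and I've handed the job in. Its door stands at about 1.67 rad, a little past square, and both cameras agree on that angle.

- **Pressing:** My first press stopped short of the door because sensor noise looked like contact, and it moved nothing. The second press went in to the stop with about 11 N, and the door popped ajar to about 0.55 rad.
- **Swinging:** I went in behind the free edge with the shut fingers, swung the door open with only noise-level force, then backed off and lifted clear.
- **Last checks:** The bottle is visible inside and unobstructed. The plain locker's door has not moved; its face is still at x ≈ 0.585 m. The gripper was clear of everything at z ≈ 0.30 m, and the clock read 19.4 s at the last check before hand-in.

Apart from the false first touch, no check failed or disagreed.

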